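Open the gate valve one true turn past the handwheel's play

TASK

The small gate valve on the bench is shut and pinned. Pull out the yellow-headed lock pin and stand it fully home in the hole of the black holder block; then turn the handwheel gently anticlockwise (seen from above) to open the valve by one true turn: the wheel has a lot of loose play, so first take that up, and count one full turn only from where the wheel begins to drive the stem. Do not overshoot and wind back, do not force or squeeze the wheel hard, let go at the end, and leave the encoder, coupling and flange ring lying where they are.

Things in the scene. Friction and masses are not known exactly. Their poses are not given: they have to be found in the camera images.
- valve: Blue flanged gate valve on a dark steel base plate (90 x 155 mm, on feet, 16 mm high), fixed to the bench. Origin: on the bench top, under the vertical axis of the handwheel; z up. Its pipe runs along its x; the base plate reaches from y = -105 to y = +50 mm and the lock socket stands on its -y side.
- wheel_axis (a point): Point on the handwheel's vertical axis, fixed in the valve, 150 mm above the bench, just above the stem. Within the play the wheel turns almost freely (under 1 N at the handle); with the play used up it meets the stem nut quite rigidly, and then needs about 9 to 11 N along the handle's path to turn.
- wheel: Red three-spoke handwheel, rim 110 mm across bar centres. Origin on its axis at rim height, 120 mm above the bench, z up. Anticlockwise from above opens the valve. A flat tab reaches 88 mm from the axis beside the handle and runs against the lock pin while that is in its socket. Loose on the stem nut: its play, an unknown part of a turn, must first be taken up to open. It stays where left.
- handle_mid (a point): Middle of the black upright handle on the wheel rim, 149 mm above the bench, 55 mm from the wheel axis. Round, 22 mm in diameter, 40 mm tall (128 to 168 mm above the bench); it spins freely on its own upright spindle, so it can be carried round the circle with the gripper's orientation kept. Hold it with a light grip (about 15 N).
- stem_top (a point): Centre of the top end of the steel stem (10 mm in diameter) that rises through the wheel hub without turning; z up. 140 mm above the bench when shut, it rises 2 mm per turn driven, only while the wheel drives the nut; shut is its lowest place.
- lock_pin: Loose lock pin, 95 mm long, 60 g: steel shaft 10 mm in diameter and 65 mm long with a chamfered foot, yellow round head 18 mm in diameter and 30 mm tall on top. Origin at the centre of the foot, z along the pin to the head.
- lock_socket (a point): Centre of the mouth of the lock socket on the valve's base, 95 mm above the bench, 78 mm from the wheel axis: vertical round hole 13 mm in diameter, 30 mm deep. The pin starts fully home in it.
- pin_holder: Black holder block fixed to the bench, 50 x 50 x 40 mm on a foot flange 50 x 90 x 6 mm; origin at the centre of its underside.
- holder_hole (a point): Centre of the mouth of the vertical round hole in the top of the holder block: 40 mm above the bench, 13 mm in diameter with a 2 mm chamfer, 30 mm deep; z up.
- encoder_0: Bystander: blue round encoder, 53 x 74 x 31 mm, loose, on the bench to the left of the valve.
- coupling: Bystander: silver shaft coupling, 26 mm wide, 30 mm tall, loose, beyond the holder block.
- flange_ring: Bystander: pale flange ring, 66 mm in diameter, 8 mm tall, loose, on the robot's side of the valve.

How it is judged (in metres and radians):
On the way, in this order (a step that is already met when the one before it is completed fails the run):
1. the lock pin stands fully home in the holder block (horizontal distance between lock_pin and holder_hole below 0.004 m and z of lock_pin in the frame of holder_hole below -0.026 m and angle between lock_pin's own z axis and vertical below 0.15 rad), for 0.2 s.
2. the play is taken up and the wheel has begun to drive the stem (0.1 turn) (z of stem_top in the frame of valve above 0.1402 m), for 0.1 s.
At the end, for the whole second after the job is handed in: The stem has been driven one turn open, within an eighth of a turn either way (stem risen 1.75 to 2.25 mm), and the wheel is still; the lock pin stands upright and fully home in the hole of the holder block (foot at least 26 mm below its mouth, within 4 mm of its centre), at rest (all of step 1 and z of stem_top in the frame of valve between 0.14175 and 0.14225 m and linear speed of lock_pin below 0.02 m/s and angular speed of wheel below 0.05 rad/s); the robot touches nothing.
It fails at once if the stem is driven more than 1.2 turns open (overshoot) (z of stem_top in the frame of valve above 0.1424 m).
It fails at once if the wheel or its handle is squeezed and pushed by the fingers with more than 60 N in all (the forces of both fingers added) (contact force between the fingers and wheel above 60 N).
It fails at once if the lock pin is tipped over (angle between lock_pin's own z axis and vertical above 0.7 rad).
It fails at once if the encoder, the coupling or the flange ring is moved more than 20 mm (distance of any of encoder_0, coupling, flange_ring from where it was at the start of the episode above 0.02 m).
It also fails if it takes over 72 s, if anything falls off the work surface, if the arm or the gripper's body presses on something with over 40 N, if the wrist force passes 120 N, or if a joint passes its speed limit or range.

ROBOT

A 7-joint arm with a two-finger parallel gripper is mounted at the origin on a cart in front of the work surface, level with it; the furniture and walls round the work are solid. World frame = base frame: x ahead of the robot, y to its left, z up, the work surface at z = 0. Lengths are in m, angles in degrees, forces in N, time in s.
With the tool pointing down it reaches from about 0.4 to 0.85 m from the base axis. Payload 4.5 kg.
Tool frame: the origin (TCP) lies between the finger pads; the fingertips stand 22 mm ahead of it and the grasp point (between the pads) lies 3 mm ahead of it (bot.finger_overhang is the z of the fingertips in the tool frame, in m); z points along the fingers, y is the line along which they close (so a half turn about z gives the same grasp; the last joint's range is limited). The gripper opens to 88 mm and grips with 3 to 60 N. Pads are 18 mm wide; open, the fingers measure 123 mm over their backs; the gripper's body (75 mm by 187 mm) begins 45 mm behind the grasp point.
Start: joints at [-66.016, 39.483, -11.15, 89.685, 9.013, 51.709, -12.324], TCP at [0.235, 0.579, 0.261] pointing down, gripper open.
Joint ranges: [-172.22, 172.22], [-26.19, 119.32], [-84.43, 86.54], [7.71, 146.69], [-57.33, 237.33], [2.42, 119.75], [-152.13, 152.13]. Speed limits (degrees/s): [147.25, 147.25, 180, 180, 180, 180, 180].

INTERFACE

Orientations are given as a 3x3 rotation matrix whose columns are the frame's x, y, z axes.
In Python, from rig import bot gives the robot as it stands.
- The arm moves only by the tool drive_tool, never from a script. Its arguments are lists of equal length, an entry for each row: "angular": the turn, a rotation vector about the tool's x, y, z in degrees, a list of three; "dp": the shift along the tool's x, y, z in cm, a list of three; "fingers": the closure in counts, from 0 (fully open) to 255 (shut). A call has 1 to 8 rows; each row shifts and turns the commanded pose from where the row before left it, along the tool's axes as they then stand; what a row does not reach is not made up. A row lasts 1/8 s, in which the tool goes at most 62.5 mm and 10.7 degrees, less where a joint would pass 70% of its speed; a pose out of reach is approached as far as the arm can. A call with a gripper value outside its range is refused whole. The fingers move at their own pace and stop on an object; "grip_force" is the grip in N (left out, the last holds). Time passes only in rows, so rows that do not move let the fingers close. It gives the time, the measured TCP pose, the force, the opening and the grip force at its end, in the units of the state.
- bot.get_obs(): the state, without advancing time (a new reading comes with each control period).
- bot.snapshot(name): name is "scene" or "top"; returns a dict with "pixels" (400x640x3 uint8, red, green, blue), "fx", "fy", "cx", "cy" (pixels), "pose" (4x4, takes a point from camera to world coordinates). Camera axes: x right, y down, z forward; pixel columns grow to the right and rows downward; lengths in m; the calibration is good to about 2 mm. A picture is of the moment at which its call begins. There is no depth.
- bot.hand_in(): hands the job in; it is judged then, once.
The state is a dict: "time_s": time; "joints": joint angles; "dq": joint speeds; "effort": joint torques, N m; "tool_pos": TCP position; "tcp_rot": TCP orientation; "wrist_force": force on the tool from outside, world axes, zero at the start; "ft_torque": the same for the moment, N m; "width": finger opening in m; "grasp_force": force on a finger pad.
Only numpy, scipy, OpenCV 4.12 (cv2) and the standard library are available. Lean on these libraries where they do the work, as an engineer would, in place of code of your own. Each camera call takes 0.05 s, during which the arm holds its last target. There are 200 camera calls.

## Working session

There is one attempt and no reset: what is moved stays moved. The work goes in short steps, Python scripts to look and compute and a tool call to move; the robot and the scene stay as the last step left them, time stands still between calls to the robot, and variables do not carry over. Pictures are saved under pics/ and viewed, at most 10 in all, crops included, and the job is handed in when it is done.

Besides the shell and the picture viewer there is one more tool, called after "Request:" as name(argument=value, ...) on one line, values as JSON. drive_tool: Moves the arm, as the interface text tells. Its arguments: {"type":"object","properties":{"angular":{"type":"array"},"dp":{"type":"array"},"fingers":{"type":"array"},"grip_force":{"type":"number"}},"required":["angular","dp","fingers"]}

```bash
mkdir -p pics
cat > h.py <<'E'
from rig import bot
import numpy as np, cv2
def snap(n,f):
    s=bot.snapshot(n); cv2.imwrite(f,s["pixels"][:,:,::-1]); return s
def ray(s,u,v,z):
    P=np.array(s["pose"]);d=P[:3,:3]@np.array([(u-s["cx"])/s["fx"],(v-s["cy"])/s["fy"],1]);o=P[:3,3]
    return o+d*(z-o[2])/d[2]
def proj(s,p):
    P=np.array(s["pose"]);c=P[:3,:3].T@(np.array(p)-P[:3,3]);return np.array([s["fx"]*c[0]/c[2]+s["cx"],s["fy"]*c[1]/c[2]+s["cy"]])
E
python3 - <<'E'
from h import *
import pickle
for n in("top","scene"):
    s=snap(n,f"pics/{n}0.png");print(n,s["fx"],s["fy"],s["cx"],s["cy"],np.round(s["pose"],4).tolist());pickle.dump(dict(s),open(n+".pkl","wb"))
o=bot.get_obs();print(o)
E
```

```text
top 429.30472175842266 429.30472175842266 315.63284568299827 205.96060060823322 [[-0.0124, -0.9939, 0.1099, 0.4627], [-0.9997, 0.0148, 0.0208, -0.0819], [-0.0223, -0.1096, -0.9937, 1.0178], [0.0, 0.0, 0.0, 1.0]]
scene 371.6940848849469 371.6940848849469 319.3021898366717 200.8893164181996 [[0.8996, -0.1652, 0.4044, 0.2204], [-0.4368, -0.3553, 0.8264, -0.7484], [0.0071, -0.92, -0.3918, 0.4481], [0.0, 0.0, 0.0, 1.0]]
{'time_s': 0.1, 'joints': array([-66.01662336,  39.52539244, -11.14533813,  89.73897467,
         9.01329257,  51.7078533 , -12.32280249]), 'dq': array([ 0.02576167, -0.11710263,  0.0017624 , -0.0835897 ,  0.05344481,
        0.08167425, -0.00141512]), 'effort': array([-2.97989165e-03, -5.28506327e+01, -1.27139859e+00, -1.53837436e+01,
       -5.25640044e-02,  1.94594133e-03,  3.66861093e-05]), 'tool_pos': array([0.23444463, 0.57880075, 0.26002249]), 'tcp_rot': array([[-9.26919853e-01,  3.75259058e-01, -4.74840395e-04],
       [ 3.75259338e-01,  9.26918642e-01, -1.50354822e-03],
       [-1.24081672e-04, -1.57185698e-03, -9.99998757e-01]]), 'wrist_force': array([-0.35821009, -0.08211571, -0.02896521]), 'ft_torque': array([ 0.01185324,  0.0080717 , -0.00362895]), 'grasp_force': 0.0, 'width': 0.08842643893959501}
```

View pics/top0.png

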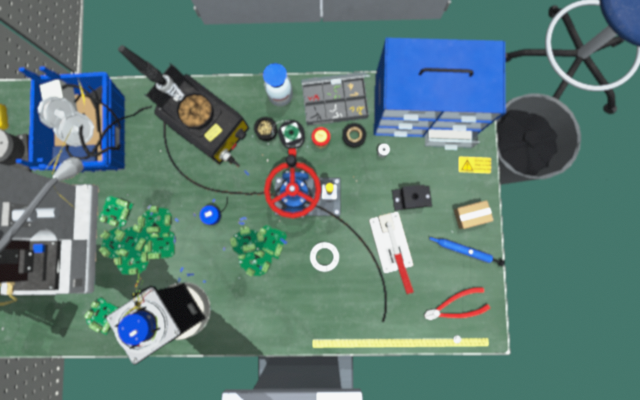

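View pics/scene0.png

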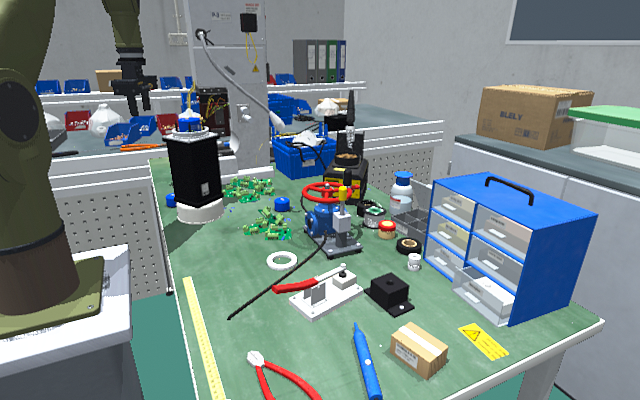

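The top view shows the wheel near (292,188), the pin head near (329,188), the handle near (292,157) and the holder near (412,196). I'll enlarge these.

Run:
```python
from h import *
t=cv2.imread("pics/top0.png");s=cv2.imread("pics/scene0.png")
a=cv2.resize(t[140:230,255:355],(500,450),interpolation=cv2.INTER_CUBIC)
b=cv2.resize(t[170:220,385:445],(300,250),interpolation=cv2.INTER_CUBIC)
c=np.zeros((450,800,3),np.uint8);c[:,:500]=a;c[:250,500:]=b
cv2.imwrite("pics/c1.png",c)
a=cv2.resize(s[165:255,290:370],(480,540),interpolation=cv2.INTER_CUBIC)
b=cv2.resize(s[265:318,360:415],(300,289),interpolation=cv2.INTER_CUBIC)
c=np.zeros((540,780,3),np.uint8);c[:,:480]=a;c[:289,480:]=b
cv2.imwrite("pics/c2.png",c)
```

```text
(no output)
```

View pics/c1.png

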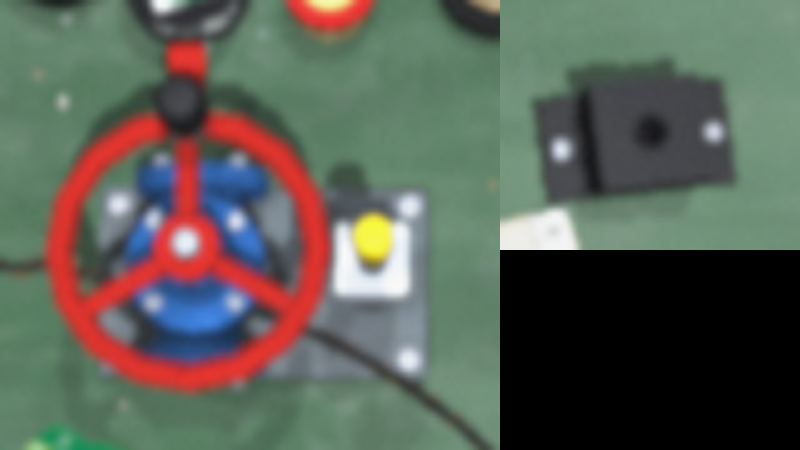

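View pics/c2.png

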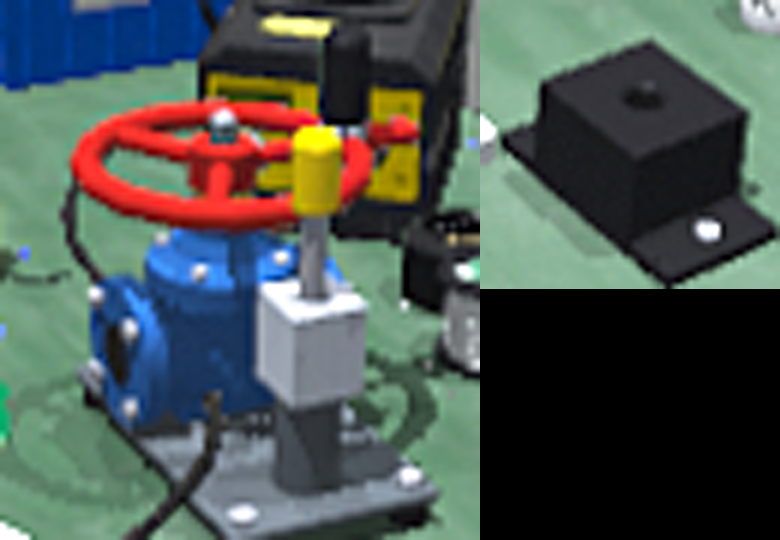

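Crop readings: stem top at c1 (185,242), pin head at (373,236), handle top at (183,100), holder hole at (651,131). In c2 the stem top is at (223,117), the pin head top at (317,135), and the hole at (643,97).

Run:
```python
from h import *
import pickle
t=pickle.load(open("top.pkl","rb"));s=pickle.load(open("scene.pkl","rb"))
T=lambda u,v:(255+(u+.5)/5-.5,140+(v+.5)/5-.5)
Tb=lambda u,v:(385+(u-500+.5)/5-.5,170+(v+.5)/5-.5)
S=lambda u,v:(290+(u+.5)/6-.5,165+(v+.5)/6-.5)
Sb=lambda u,v:(360+(u-480+.5)*55/300-.5,265+(v+.5)*53/289-.5)
for n,a,b,z in[("stem",T(185,242),S(223,117),.14),("pin",T(373,236),S(317,135),.16),("handle",T(183,100),S(346,33),.168),("hole",Tb(651,131),Sb(643,97),.04)]:
    print(n,ray(t,*a,z).round(4),ray(s,*b,z).round(4))
p=ray(t,*T(186,250),.12);print("rim centre",p)
# plate bolts for yaw, z=.018
for q in[(118,204),(410,207),(408,360)]:print(ray(t,*T(*q),.018).round(4))
# obstacles
for n,q in[("dark motor top",(195,110)),("ring",(324,257)),("coupling",(384,149)),("bottle",(276,80))]:print(n,ray(t,*q,.05).round(3))
```

```text
stem [ 0.598  -0.0143  0.14  ] [ 0.5988 -0.0144  0.14  ]
pin [ 0.5961 -0.0919  0.16  ] [ 0.5967 -0.0929  0.16  ]
handle [ 0.6516 -0.016   0.168 ] [ 0.6523 -0.0164  0.168 ]
hole [ 0.5909 -0.2885  0.04  ] [ 0.5912 -0.2893  0.04  ]
rim centre [ 0.5976224  -0.01316741  0.12      ]
[0.6354 0.0267 0.018 ]
[ 0.6318 -0.1112  0.018 ]
[ 0.5593 -0.109   0.018 ]
dark motor top [0.8   0.218 0.05 ]
ring [ 0.455 -0.079  0.05 ]
coupling [ 0.699 -0.22   0.05 ]
bottle [0.869 0.028 0.05 ]
```

Run:
```python
from h import *
import pickle
t=pickle.load(open("top.pkl","rb"));s=pickle.load(open("scene.pkl","rb"))
def tri(a,b):
    g=np.linspace(0,.6,601);d=[np.linalg.norm(proj(s,ray(t,*a,z))-b) for z in g];i=int(np.argmin(d));return ray(t,*a,g[i]).round(3),round(d[i],1)
print("motor",tri((137,325),(190,115)));print("lamp",tri((68,168),(280,124)));print("cab front top",tri((377,134),(431,182)),tri((499,138),(549,240)))
print("mic handle",tri((123,48),(351,93)))
print(proj(t,bot.get_obs()["tool_pos"]))
```

```text
motor (array([0.346, 0.239, 0.278]), np.float64(2.0))
lamp (array([0.636, 0.421, 0.199]), np.float64(2.6))
cab front top (array([ 0.699, -0.189,  0.178]), np.float64(22.5)) (array([ 0.691, -0.438,  0.158]), np.float64(42.1))
mic handle (array([0.825, 0.268, 0.307]), np.float64(0.7))
[-55.30451906 391.04792535]
```

Request:
drive_tool(angular=[[0,0,8.5],[0,0,8.5],[0,0,8.5],[0,0,8.5],[0,0,8.5],[0,0,8.5],[0,0,8.5],[0,0,8.46]], dp=[[0,0,-2],[0,0,-2],[0,0,-2],[0,0,-2],[0,0,-2],[0,0,-2],[0,0,-1],[0,0,-1]], fingers=[0,0,0,0,0,0,0,0], grip_force=25)

```text
time_s: 1.1
tool_pos: [0.2344, 0.5791, 0.4007]
tcp_rot: [[0.005, 1.0, -0.0], [1.0, -0.005, -0.001], [-0.001, -0.0, -1.0]]
wrist_force: [-0.1, 0.3, -0.3]
width: 0.088
grasp_force: 0.0
```

Request:
drive_tool(angular=[[0,0,0],[0,0,0],[0,0,0],[0,0,0],[0,0,0],[0,0,0],[0,0,0],[0,0,0]], dp=[[-5,2.7,0],[-5,2.7,0],[-5,2.7,0],[-5,2.7,0],[-5,2.7,0],[-5,2.7,0],[-5,2.7,0],[-5,2.7,0]], fingers=[0,0,0,0,0,0,0,0])

```text
time_s: 2.1
tool_pos: [0.4509, 0.1776, 0.4005]
tcp_rot: [[-0.0, 1.0, -0.0], [1.0, 0.0, -0.0], [-0.0, -0.0, -1.0]]
wrist_force: [1.0, 0.6, 0.4]
width: 0.088
grasp_force: 0.0
```

Request:
drive_tool(angular=[[0,0,0],[0,0,0],[0,0,0],[0,0,0],[0,0,0],[0,0,0]], dp=[[-5,2.7,2],[-5,2.7,3],[-5,2.7,3],[-5,2.7,3],[-5,2.7,3],[0,0,0]], fingers=[0,0,0,0,0,0])

```text
time_s: 2.85
tool_pos: [0.5819, -0.0708, 0.2612]
tcp_rot: [[0.008, 1.0, -0.004], [1.0, -0.008, -0.003], [-0.003, -0.004, -1.0]]
wrist_force: [-0.2, -0.1, 1.3]
width: 0.0881
grasp_force: 0.0
```

Request:
drive_tool(angular=[[0,0,0],[0,0,0],[0,0,0],[0,0,0],[0,0,0],[0,0,0]], dp=[[-1,0.5,2],[-1.1,0.6,2],[0,0,2.5],[0,0,2.5],[0,0,2],[0,0,0]], fingers=[0,0,0,0,0,0])

```text
time_s: 3.6
tool_pos: [0.5923, -0.0854, 0.152]
tcp_rot: [[-0.001, 1.0, -0.004], [1.0, 0.001, 0.001], [0.001, -0.004, -1.0]]
wrist_force: [0.1, 0.3, -0.9]
width: 0.088
grasp_force: 0.0
```

Run:
```python
from h import *
s=bot.snapshot("scene");t=bot.snapshot("top")
A=s["pixels"][130:260,270:400,::-1];B=t["pixels"][150:230,270:370,::-1]
c=np.zeros((400,800,3),np.uint8);c[:,:400]=cv2.resize(A,(400,400),interpolation=2);c[:320,400:]=cv2.resize(B,(400,320),interpolation=2)
cv2.imwrite("pics/g1.png",c);print(bot.get_obs()["tool_pos"],bot.get_obs()["joints"].round(0))
```

```text
[ 0.59375389 -0.08597696  0.15403427] [ -1.  46.   9. 100. -11.  35.  14.]
```

View pics/g1.png

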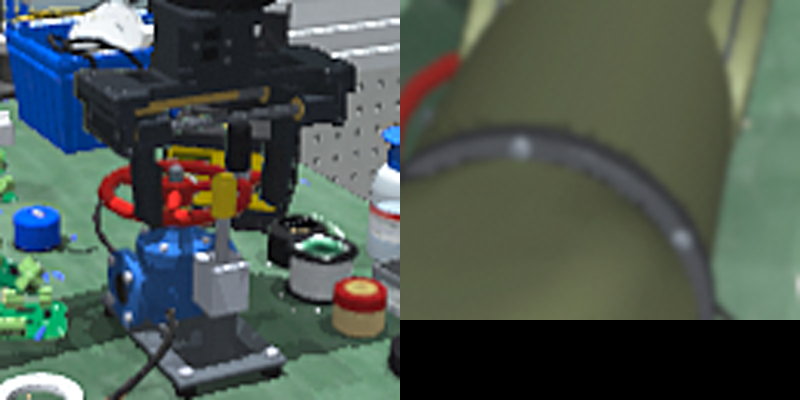

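The picture shows the open fingers straddling the pin head above the rim, about 6 mm short in -y. I'll correct that and close.

Request:
drive_tool(angular=[[0,0,0],[0,0,0],[0,0,0],[0,0,0]], dp=[[-0.6,0.25,0.2],[0,0,0],[0,0,0],[0,0,0]], fingers=[100,100,100,100])

```text
time_s: 4.2
tool_pos: [0.5961, -0.0921, 0.1522]
tcp_rot: [[-0.0, 1.0, 0.0], [1.0, 0.0, 0.0], [0.0, 0.0, -1.0]]
wrist_force: [0.5, -0.2, -0.3]
width: 0.0543
grasp_force: 0.0
```

Request:
drive_tool(angular=[[0,0,0],[0,0,0],[0,0,0],[0,0,0],[0,0,0]], dp=[[0,0,0.1],[0,0,0],[0,0,0],[0,0,0],[0,0,0]], fingers=[255,255,255,255,255], grip_force=25)

```text
time_s: 4.82
tool_pos: [0.5961, -0.0922, 0.151]
tcp_rot: [[0.0, 1.0, 0.0], [1.0, -0.0, 0.0], [0.0, 0.0, -1.0]]
wrist_force: [-0.3, -0.3, -0.1]
width: 0.0169
grasp_force: 25.0
```

Request:
drive_tool(angular=[[0,0,0],[0,0,0],[0,0,0],[0,0,0],[0,0,0]], dp=[[0,0,-1],[0,0,-1],[0,0,-1],[0,0,-1],[0,0,0]], fingers=[255,255,255,255,255])

```text
time_s: 5.45
tool_pos: [0.5967, -0.0923, 0.1921]
tcp_rot: [[0.0, 1.0, 0.002], [1.0, -0.0, -0.0], [-0.0, 0.002, -1.0]]
wrist_force: [0.0, 0.1, -0.7]
width: 0.0171
grasp_force: 25.0
```

Request:
drive_tool(angular=[[0,0,0],[0,0,0],[0,0,0],[0,0,0],[0,0,0],[0,0,0],[0,0,0],[0,0,0]], dp=[[-2,0,-0.5],[-3,0,0],[-3.5,0,0],[-3.5,-0.2,0],[-3.5,-0.3,0],[-3,0,0],[-1.2,0,0],[0,0,0]], fingers=[255,255,255,255,255,255,255,255])

```text
time_s: 6.45
tool_pos: [0.5904, -0.2903, 0.1957]
tcp_rot: [[0.002, 1.0, -0.001], [1.0, -0.002, -0.0], [-0.0, -0.001, -1.0]]
wrist_force: [0.1, 0.9, -0.6]
width: 0.0169
grasp_force: 25.0
```

Run:
```python
from h import *
s=bot.snapshot("scene");t=bot.snapshot("top")
A=s["pixels"][200:325,330:455,::-1]
cv2.imwrite("pics/g2.png",cv2.resize(A,(600,600),interpolation=2));o=bot.get_obs();print(o["tool_pos"],o["width"])
for p in [o["tool_pos"]-[0,0,.086],(.591,-.289,.04)]:print((proj(s,p)-[330,200])*4.8)
```

```text
[ 0.59126931 -0.28767149  0.19575007] 0.016780002219958425
[298.34918932 236.53122326]
[284.68880775 395.14011791]
```

View pics/g2.png

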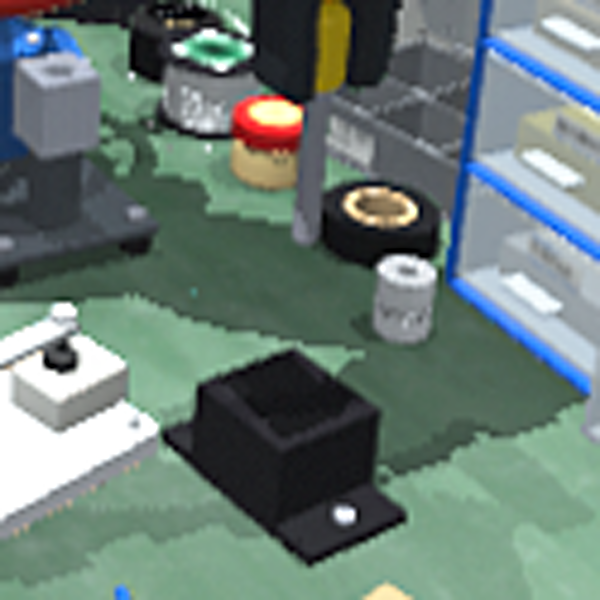

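Run:
```python
from h import *
import pickle
s=pickle.load(open("scene.pkl","rb"));p0=bot.get_obs()["tool_pos"]
for dz in(-.086,-.05,-.021,.009):print(dz,(proj(s,p0+[0,0,dz])-[330,200])*4.8)
for d in([.005,0,-.086],[0,.005,-.086]):print(d,(proj(s,p0+d)-[330,200])*4.8)
im=cv2.imread("pics/g2.png");
hsv=cv2.cvtColor(im,cv2.COLOR_BGR2HSV)
m=cv2.inRange(hsv,(22,150,100),(35,255,255))[:,250:400]
ys,xs=np.where(m>0);print("yellow",xs.min()+250,xs.max()+250,ys.min(),ys.max())
for r in(20,60,80):print(r,xs[ys==r].mean()+250)
for r in(110,140,170,200,225):print(r,im[r,285:340:5].sum(1))
```

```text
-0.086 [298.34918932 236.53122326]
-0.05 [306.65149475 150.55188421]
-0.021 [313.60648829  78.52541491]
0.009 [321.06694976   1.26427919]
[0.005, 0, -0.086] [309.34792891 233.61001903]
[0, 0.005, -0.086] [290.34651157 230.34420611]
yellow 316 349 0 91
20 334.5
60 331.5
80 329.0
110 [726 732 700 556 229 284 294 291 280 259 244]
140 [189 167 166 216 289 290 286 285 382 541 508]
170 [414 399 319 257 284 296 289 272 334 439 403]
200 [400 377 306 268 291 294 299 244 136 137 123]
225 [262 289 400 409 356 278 282 164  17  53  57]
```

Run:
```python
from h import *
import pickle
s0=pickle.load(open("scene.pkl","rb"));s=bot.snapshot("scene");o=bot.get_obs();print(o["tool_pos"],o["wrist_force"],o["ft_torque"])
pickle.dump(dict(s),open("s3.pkl","wb"))
p0=np.array([.5963,-.0921,.151]);p=o["tool_pos"]
A=s0["pixels"][155:225,310:380,::-1];B=s["pixels"][185:255,360:430,::-1]
A=A.copy();B=B.copy()
c=np.hstack([cv2.resize(A,(400,400),interpolation=2),cv2.resize(B,(400,400),interpolation=2)])
f=400/70
for k,(q,of,x0) in enumerate([(p0,(310,155),0),(p,(360,185),400)]):
    for dz in(-.086,-.056,-.021,.009):
        u=(proj(s,q+[0,0,dz])-of+.5)*f;print(k,dz,(u+[x0,0]).round(1))
        cv2.circle(c,(int(u[0])+x0,int(u[1])),2,(255,0,255),-1)
cv2.imwrite("pics/g3.png",c)
```

```text
[ 0.59145077 -0.28728156  0.19579254] [ 0.38291542 -0.08274514 -0.95138849] [-0.05425299 -0.00478044 -0.01235691]
0 -0.086 [178.7 408.9]
0 -0.056 [181.  340.6]
0 -0.021 [183.8 258.3]
0 0.009 [186.2 185.6]
1 -0.086 [586.3 369.3]
1 -0.056 [594.5 284.4]
1 -0.021 [604.5 181.3]
1 0.009 [613.4  89.4]
```

View pics/g3.png

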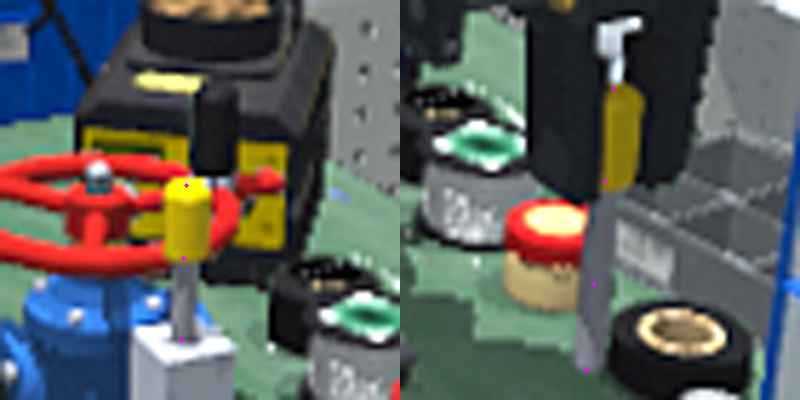

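The shaft matches the predicted line, so the pin hangs upright (foot at about (586,367) in the crop). I'll descend to the mouth.

Request:
drive_tool(angular=[[0,0,0],[0,0,0],[0,0,0],[0,0,0],[0,0,0]], dp=[[-0.16,-0.04,1.5],[0,0,2],[0,0,2],[0,0,0.8],[0,0,0]], fingers=[255,255,255,255,255])

```text
time_s: 7.22
tool_pos: [0.5903, -0.2903, 0.1322]
tcp_rot: [[-0.0, 1.0, -0.001], [1.0, 0.0, 0.001], [0.001, -0.001, -1.0]]
wrist_force: [-0.1, -0.1, -0.5]
width: 0.017
grasp_force: 25.0
```

Request:
drive_tool(angular=[[0,0,0],[0,0,0]], dp=[[0,0,0],[0,0,0]], fingers=[255,255])

```text
time_s: 7.48
tool_pos: [0.5911, -0.291, 0.1337]
tcp_rot: [[0.0, 1.0, 0.001], [1.0, -0.0, -0.001], [-0.001, 0.001, -1.0]]
wrist_force: [-0.5, -1.1, 0.8]
width: 0.017
grasp_force: 25.0
```

Request:
drive_tool(angular=[[0,0,0],[0,0,0],[0,0,0],[0,0,0]], dp=[[0.2,0,0.4],[0,0,0.4],[0,0,0.4],[0,0,0]], fingers=[255,255,255,255])

```text
time_s: 7.98
tool_pos: [0.5903, -0.2887, 0.1204]
tcp_rot: [[0.0, 1.0, -0.001], [1.0, -0.0, 0.0], [0.0, -0.001, -1.0]]
wrist_force: [-0.4, 0.5, -0.6]
width: 0.0173
grasp_force: 25.0
```

Request:
drive_tool(angular=[[0,0,0],[0,0,0]], dp=[[0,0,0.3],[0,0,0]], fingers=[255,255])

```text
time_s: 8.22
tool_pos: [0.5905, -0.2888, 0.1177]
tcp_rot: [[0.0, 1.0, -0.0], [1.0, -0.0, 0.0], [0.0, -0.0, -1.0]]
wrist_force: [-0.8, -0.1, -0.2]
width: 0.0171
grasp_force: 25.0
```

Foot is at about 0.032, so it is inside the hole with no contact force. I'll continue down.

Request:
drive_tool(angular=[[0,0,0],[0,0,0],[0,0,0],[0,0,0],[0,0,0]], dp=[[0,0,0.5],[0,0,0.5],[0,0,0.5],[0,0,0.4],[0,0,0]], fingers=[255,255,255,255,255])

```text
time_s: 8.85
tool_pos: [0.5904, -0.2887, 0.0985]
tcp_rot: [[0.0, 1.0, -0.001], [1.0, -0.0, 0.0], [0.0, -0.001, -1.0]]
wrist_force: [0.1, 0.7, -1.2]
width: 0.0172
grasp_force: 25.0
```

Request:
drive_tool(angular=[[0,0,0],[0,0,0]], dp=[[0,0,0.2],[0,0,0]], fingers=[255,255])

```text
time_s: 9.1
tool_pos: [0.5906, -0.2889, 0.097]
tcp_rot: [[0.0, 1.0, 0.0], [1.0, -0.0, 0.0], [0.0, 0.0, -1.0]]
wrist_force: [0.7, -0.0, -0.9]
width: 0.0167
grasp_force: 25.0
```

Request:
drive_tool(angular=[[0,0,0],[0,0,0],[0,0,0],[0,0,0]], dp=[[0,0,0],[0,0,0],[0,0,0],[0,0,0]], fingers=[120,120,120,120])

```text
time_s: 9.6
tool_pos: [0.5907, -0.2889, 0.097]
tcp_rot: [[0.0, 1.0, 0.0], [1.0, -0.0, 0.0], [0.0, 0.0, -1.0]]
wrist_force: [0.2, 0.3, 0.1]
width: 0.0466
grasp_force: 0.0
```

Request:
drive_tool(angular=[[0,0,0],[0,0,0],[0,0,0],[0,0,0],[0,0,0],[0,0,0]], dp=[[0,0,-1],[0,0,-2],[0,0,-3],[0,0,-4],[0,0,-2],[0,0,0]], fingers=[120,120,120,120,120,120])

```text
time_s: 10.35
tool_pos: [0.5919, -0.2896, 0.2202]
tcp_rot: [[0.0, 1.0, 0.005], [1.0, -0.0, -0.002], [-0.002, 0.005, -1.0]]
wrist_force: [0.1, -0.2, -0.0]
width: 0.0465
grasp_force: 0.0
```

Run:
```python
from h import *
s=bot.snapshot("scene")
A=s["pixels"][200:325,330:455,::-1]
cv2.imwrite("pics/g4.png",cv2.resize(A,(500,500),interpolation=2));o=bot.get_obs();print(o["tool_pos"],o["width"],o["wrist_force"])
for z in(.04,.075,.105):print((proj(s,(.591,-.289,z))-[330,200])*4)
```

```text
[ 0.59099906 -0.28903181  0.21836582] 0.0468337757848089 [-0.41280994  1.10792591  0.23288337]
[237.24067312 329.28343159]
[243.47214252 265.03971296]
[249.01826862 207.86158335]
```

View pics/g4.png

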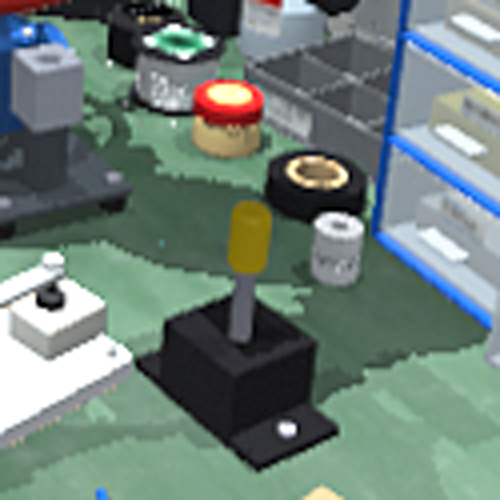

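The pin stands home (head top at (252,207), matching the prediction). Next, go to the handle.

Request:
drive_tool(angular=[[0,0,0],[0,0,0],[0,0,0],[0,0,0],[0,0,0],[0,0,0],[0,0,0],[0,0,0]], dp=[[3,0.7,0],[5,1.1,0],[5,1.1,0],[5,1.1,0],[5,1.1,0],[3,0.7,0],[1.3,0.4,0],[0,0,0]], fingers=[120,120,120,120,120,120,120,120], grip_force=15)

```text
time_s: 11.4
tool_pos: [0.6524, -0.0158, 0.2163]
tcp_rot: [[-0.001, 1.0, -0.001], [1.0, 0.001, -0.0], [-0.0, -0.001, -1.0]]
wrist_force: [-0.2, -1.2, -1.1]
width: 0.0467
grasp_force: 0.0
```

Request:
drive_tool(angular=[[0,0,0],[0,0,0]], dp=[[0,0,0],[0,0,0]], fingers=[120,120])

```text
time_s: 11.65
tool_pos: [0.6524, -0.018, 0.2171]
tcp_rot: [[0.003, 1.0, -0.0], [1.0, -0.003, -0.001], [-0.001, -0.0, -1.0]]
wrist_force: [-0.1, -0.8, 0.1]
width: 0.0463
grasp_force: 0.0
```

Request:
drive_tool(angular=[[0,0,0],[0,0,0],[0,0,0],[0,0,0],[0,0,0]], dp=[[0.15,0.05,1],[0,0,2],[0,0,2],[0,0,1.1],[0,0,0]], fingers=[120,120,120,120,120])

```text
time_s: 12.28
tool_pos: [0.6525, -0.0145, 0.155]
tcp_rot: [[0.0, 1.0, -0.002], [1.0, -0.0, 0.0], [0.0, -0.002, -1.0]]
wrist_force: [-0.1, 0.0, 0.3]
width: 0.047
grasp_force: 0.0
```

Request:
drive_tool(angular=[[0,0,0],[0,0,0],[0,0,0],[0,0,0]], dp=[[0,0,0],[0,0,0],[0,0,0],[0,0,0]], fingers=[255,255,255,255], grip_force=15)

```text
time_s: 12.78
tool_pos: [0.654, -0.0143, 0.1566]
tcp_rot: [[0.0, 1.0, 0.002], [1.0, -0.0, 0.0], [0.0, 0.002, -1.0]]
wrist_force: [1.5, -0.1, 1.9]
width: 0.0214
grasp_force: 15.0
```

Run:
```python
import numpy as np
th=np.radians(-2+12*np.arange(31));d=5.5*np.diff(np.c_[np.sin(th),np.cos(th)],axis=0)
for k in range(30):print(k,-2+12*(k+1),d[k].round(2).tolist())
```

```text
0 10 [1.15, -0.08]
1 22 [1.11, -0.32]
2 34 [1.02, -0.54]
3 46 [0.88, -0.74]
4 58 [0.71, -0.91]
5 70 [0.5, -1.03]
6 82 [0.28, -1.12]
7 94 [0.04, -1.15]
8 106 [-0.2, -1.13]
9 118 [-0.43, -1.07]
10 130 [-0.64, -0.95]
11 142 [-0.83, -0.8]
12 154 [-0.98, -0.61]
13 166 [-1.08, -0.39]
14 178 [-1.14, -0.16]
15 190 [-1.15, 0.08]
16 202 [-1.11, 0.32]
17 214 [-1.02, 0.54]
18 226 [-0.88, 0.74]
19 238 [-0.71, 0.91]
20 250 [-0.5, 1.03]
21 262 [-0.28, 1.12]
22 274 [-0.04, 1.15]
23 286 [0.2, 1.13]
24 298 [0.43, 1.07]
25 310 [0.64, 0.95]
26 322 [0.83, 0.8]
27 334 [0.98, 0.61]
28 346 [1.08, 0.39]
29 358 [1.14, 0.16]
```

Request:
drive_tool(angular=[[0,0,0],[0,0,0]], dp=[[1.15,-0.08,0],[1.11,-0.32,0]], fingers=[255,255])

```text
time_s: 13.02
tool_pos: [0.6488, 0.0093, 0.1562]
tcp_rot: [[-0.0, 1.0, -0.001], [1.0, 0.0, 0.0], [0.0, -0.001, -1.0]]
wrist_force: [-1.4, 0.0, 3.7]
width: 0.0217
grasp_force: 15.0
```

Request:
drive_tool(angular=[[0,0,0],[0,0,0]], dp=[[1.02,-0.54,0],[0,0,0]], fingers=[255,255])

```text
time_s: 13.28
tool_pos: [0.6422, 0.02, 0.156]
tcp_rot: [[-0.002, 1.0, -0.003], [1.0, 0.002, 0.001], [0.001, -0.003, -1.0]]
wrist_force: [-2.3, -0.9, 5.8]
width: 0.0214
grasp_force: 15.0
```

Request:
drive_tool(angular=[[0,0,0],[0,0,0],[0,0,0]], dp=[[0.88,-0.74,0],[0.71,-0.91,0],[0.5,-1.03,0]], fingers=[255,255,255])

```text
time_s: 13.65
tool_pos: [0.6158, 0.0385, 0.1559]
tcp_rot: [[0.001, 1.0, -0.001], [1.0, -0.001, -0.002], [-0.002, -0.001, -1.0]]
wrist_force: [-2.4, -7.1, 3.0]
width: 0.0214
grasp_force: 15.0
```

Request:
drive_tool(angular=[[0,0,0],[0,0,0],[0,0,0]], dp=[[0.28,-1.12,0],[0.04,-1.15,0],[0,0,0]], fingers=[255,255,255])

```text
time_s: 14.02
tool_pos: [0.5934, 0.0407, 0.1561]
tcp_rot: [[0.002, 1.0, 0.0], [1.0, -0.002, -0.002], [-0.002, 0.0, -1.0]]
wrist_force: [0.6, -6.3, 2.5]
width: 0.0215
grasp_force: 15.0
```

Request:
drive_tool(angular=[[0,0,0],[0,0,0],[0,0,0]], dp=[[-0.35,-1.13,0],[-0.43,-1.07,0],[-0.64,-0.95,0]], fingers=[255,255,255])

```text
time_s: 14.4
tool_pos: [0.5634, 0.028, 0.1563]
tcp_rot: [[0.0, 1.0, 0.003], [1.0, -0.0, -0.0], [-0.0, 0.003, -1.0]]
wrist_force: [4.4, -5.8, 0.3]
width: 0.0211
grasp_force: 15.0
```

Request:
drive_tool(angular=[[0,0,0],[0,0,0],[0,0,0]], dp=[[-0.83,-0.8,0],[-0.98,-0.61,0],[-1.08,-0.39,0]], fingers=[255,255,255])

```text
time_s: 14.78
tool_pos: [0.5456, 0.0, 0.1563]
tcp_rot: [[-0.001, 1.0, 0.003], [1.0, 0.001, 0.001], [0.001, 0.003, -1.0]]
wrist_force: [4.8, -1.3, 1.6]
width: 0.0211
grasp_force: 15.0
```

Request:
drive_tool(angular=[[0,0,0],[0,0,0],[0,0,0]], dp=[[-1.14,-0.06,0],[-1.15,0.08,0],[-1.11,0.32,0]], fingers=[255,255,255])

```text
time_s: 15.15
tool_pos: [0.5474, -0.0343, 0.1561]
tcp_rot: [[-0.0, 1.0, -0.002], [1.0, 0.0, 0.002], [0.002, -0.002, -1.0]]
wrist_force: [1.8, 1.7, 6.2]
width: 0.0214
grasp_force: 15.0
```

Request:
drive_tool(angular=[[0,0,0],[0,0,0],[0,0,0]], dp=[[-1.02,0.54,0],[-0.88,0.74,0],[-0.71,0.91,0]], fingers=[255,255,255])

```text
time_s: 15.52
tool_pos: [0.5686, -0.0607, 0.1559]
tcp_rot: [[0.0, 1.0, -0.004], [1.0, -0.0, 0.001], [0.001, -0.004, -1.0]]
wrist_force: [-0.2, 1.3, 6.9]
width: 0.0211
grasp_force: 15.0
```

Request:
drive_tool(angular=[[0,0,0],[0,0,0],[0,0,0]], dp=[[-0.5,1.03,0],[-0.28,1.12,0],[-0.04,1.15,0]], fingers=[255,255,255])

```text
time_s: 15.9
tool_pos: [0.5967, -0.0699, 0.155]
tcp_rot: [[0.002, 1.0, -0.015], [1.0, -0.001, 0.001], [0.001, -0.015, -1.0]]
wrist_force: [-11.7, -2.2, 12.2]
width: 0.0211
grasp_force: 15.0
```

Request:
drive_tool(angular=[[0,0,0],[0,0,0],[0,0,0]], dp=[[0.2,1.13,0],[0.43,1.07,0],[0.64,0.95,0]], fingers=[255,255,255])

```text
time_s: 16.27
tool_pos: [0.6291, -0.0608, 0.1555]
tcp_rot: [[0.004, 1.0, -0.012], [1.0, -0.004, -0.004], [-0.004, -0.012, -1.0]]
wrist_force: [-7.0, -7.2, 9.9]
width: 0.0212
grasp_force: 15.0
```

Drive torque appeared between 238° and 269°, so the contact angle is about 252°. I'll go on to 252° one turn later.

Request:
drive_tool(angular=[[0,0,0],[0,0,0],[0,0,0],[0,0,0]], dp=[[0.83,0.75,0],[0.98,0.56,0],[1.08,0.34,0],[1.14,0.11,0]], fingers=[255,255,255,255])

```text
time_s: 16.77
tool_pos: [0.6529, -0.0237, 0.1567]
tcp_rot: [[0.005, 1.0, 0.002], [1.0, -0.005, -0.009], [-0.009, 0.002, -1.0]]
wrist_force: [4.1, -11.1, 3.2]
width: 0.0211
grasp_force: 15.0
```

Request:
drive_tool(angular=[[0,0,0],[0,0,0],[0,0,0]], dp=[[1.15,-0.08,0],[1.11,-0.32,0],[1.02,-0.54,0]], fingers=[255,255,255])

```text
time_s: 17.15
tool_pos: [0.6466, 0.0125, 0.157]
tcp_rot: [[0.003, 1.0, 0.009], [1.0, -0.003, -0.005], [-0.005, 0.009, -1.0]]
wrist_force: [9.2, -7.2, 0.2]
width: 0.0213
grasp_force: 15.0
```

Request:
drive_tool(angular=[[0,0,0],[0,0,0],[0,0,0],[0,0,0],[0,0,0]], dp=[[0.88,-0.74,0],[0.71,-0.91,0],[0.5,-1.03,0],[0.28,-1.12,0],[0.04,-1.15,0]], fingers=[255,255,255,255,255])

```text
time_s: 17.77
tool_pos: [0.5971, 0.0406, 0.1567]
tcp_rot: [[0.0, 1.0, 0.009], [1.0, -0.0, -0.0], [-0.0, 0.009, -1.0]]
wrist_force: [10.6, -1.6, -0.3]
width: 0.0213
grasp_force: 15.0
```

Request:
drive_tool(angular=[[0,0,0],[0,0,0],[0,0,0],[0,0,0]], dp=[[-0.2,-1.13,0],[-0.43,-1.07,0],[-0.64,-0.95,0],[-0.83,-0.8,0]], fingers=[255,255,255,255])

```text
time_s: 18.27
tool_pos: [0.5577, 0.0223, 0.1565]
tcp_rot: [[-0.002, 1.0, 0.009], [1.0, 0.002, 0.003], [0.003, 0.009, -1.0]]
wrist_force: [11.0, 4.1, -1.4]
width: 0.0213
grasp_force: 15.0
```

Now at 138° (commanded 142°). I'll go on to a command of 238° and then check.

Request:
drive_tool(angular=[[0,0,0],[0,0,0],[0,0,0],[0,0,0]], dp=[[-0.98,-0.61,0],[-1.08,-0.39,0],[-1.14,-0.16,0],[-1.15,0.08,0]], fingers=[255,255,255,255])

```text
time_s: 18.77
tool_pos: [0.5437, -0.0182, 0.156]
tcp_rot: [[-0.005, 1.0, 0.001], [1.0, 0.005, 0.007], [0.007, 0.001, -1.0]]
wrist_force: [3.9, 10.9, 4.6]
width: 0.0213
grasp_force: 15.0
```

Request:
drive_tool(angular=[[0,0,0],[0,0,0],[0,0,0],[0,0,0],[0,0,0]], dp=[[-1.11,0.32,0],[-1.02,0.54,0],[-0.88,0.74,0],[-0.71,0.91,0],[0,0,0]], fingers=[255,255,255,255,255])

```text
time_s: 19.4
tool_pos: [0.5644, -0.0578, 0.1554]
tcp_rot: [[-0.002, 1.0, -0.009], [1.0, 0.002, 0.005], [0.005, -0.009, -1.0]]
wrist_force: [-3.5, 4.0, 8.8]
width: 0.021
grasp_force: 15.0
```

Request:
drive_tool(angular=[[0,0,0],[0,0,0],[0,0,0],[0,0,0]], dp=[[-0.5,1.03,0],[-0.17,0.55,0],[0,0,0],[0,0,0]], fingers=[255,255,255,255])

```text
time_s: 19.9
tool_pos: [0.5783, -0.066, 0.1552]
tcp_rot: [[-0.0, 1.0, -0.012], [1.0, 0.0, 0.003], [0.003, -0.012, -1.0]]
wrist_force: [-6.8, 0.8, 9.9]
width: 0.0214
grasp_force: 15.0
```

Request:
drive_tool(angular=[[0,0,0],[0,0,0],[0,0,0],[0,0,0],[0,0,0]], dp=[[0,-0.15,0],[0,0,0],[0,0,0],[0,0,0],[0,0,0]], fingers=[110,110,110,110,110])

```text
time_s: 20.52
tool_pos: [0.5824, -0.0673, 0.1559]
tcp_rot: [[0.0, 1.0, -0.0], [1.0, -0.0, 0.0], [0.0, -0.0, -1.0]]
wrist_force: [-0.5, -0.3, 0.2]
width: 0.0498
grasp_force: 0.0
```

Request:
drive_tool(angular=[[0,0,0],[0,0,0],[0,0,0],[0,0,0],[0,0,0],[0,0,0],[0,0,0]], dp=[[0,0,-1],[0,0,-2],[0,0,-3],[0,0,-4],[0,0,-4],[-3,-4,-4],[0,0,0]], fingers=[110,110,110,110,110,110,110])

```text
time_s: 21.4
tool_pos: [0.5424, -0.1004, 0.339]
tcp_rot: [[0.006, 1.0, 0.006], [1.0, -0.006, -0.003], [-0.003, 0.006, -1.0]]
wrist_force: [-0.2, 0.5, -0.2]
width: 0.0503
grasp_force: 0.0
```

Request:
drive_tool(angular=[[0,0,0],[0,0,0],[0,0,0],[0,0,0],[0,0,0],[0,0,0],[0,0,0],[0,0,0]], dp=[[3,-3,-4],[5,-3,0],[5,0,0],[5,0,0],[5,0,0],[0,0,0],[0,0,0],[0,0,0]], fingers=[110,110,110,110,110,110,110,110])

```text
time_s: 22.4
tool_pos: [0.4835, 0.1319, 0.375]
tcp_rot: [[0.003, 1.0, -0.0], [1.0, -0.003, -0.001], [-0.001, -0.0, -1.0]]
wrist_force: [0.3, -0.0, -1.4]
width: 0.0499
grasp_force: 0.0
```

Run:
```python
from h import *
s=bot.snapshot("scene");t=bot.snapshot("top")
c=np.hstack([cv2.resize(s["pixels"][160:320,280:440,::-1],(400,400),interpolation=2),cv2.resize(t["pixels"][120:280,270:430,::-1],(400,400),interpolation=2)])
cv2.imwrite("pics/g5.png",c);o=bot.get_obs();print(o["tool_pos"],o["wrist_force"])
```

```text
[0.48348665 0.13205419 0.37510584] [ 0.20464497 -0.51781634  0.5933621 ]
```

View pics/g5.png

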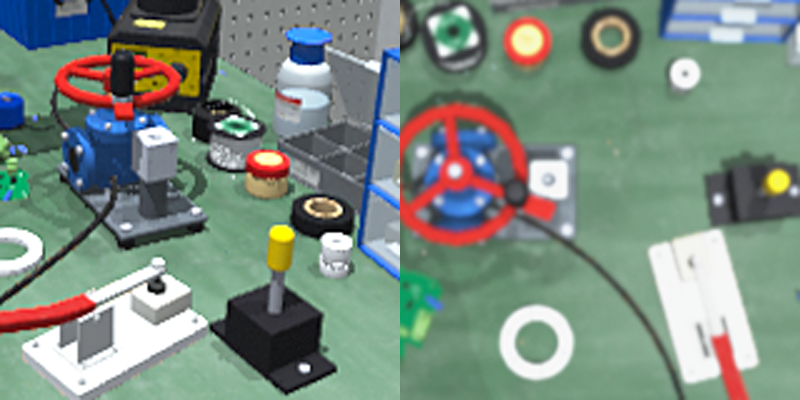

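The handle rests at about 250° (crop (516,192) against the stem at (456,172)), the pin is home, and the bystanders are in place.

```bash
python3 -c "
from rig import bot
print(bot.hand_in())"
```

```text
the job is handed in; nothing more can be done
None
```

I handed the job in at about 22 s without seeing a verdict: the pin stands home in the holder, and the wheel was driven about one turn (estimated within roughly 16°) past where it began to drive the stem, then released, with the bystanders untouched.

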